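Clamp a specimen block with the removable vice crank

TASK

Take the crank out of the metal tray, fit it fully home on the square spindle of the specimen vice and turn it clockwise until the moving jaw clamps the resin block firmly, stopping as soon as the crank's pull stiffens clearly so that the block is not crushed. Then lift the crank off and stand it back in the tray on its hub, leaving the block clamped (move block and jaw by the crank alone) and everything else on the bench as it was.

Things in the scene. Friction and masses are not known exactly. Their poses are not given: they have to be found in the camera images.
- vice: Grey specimen vice fixed to the bench, base 225 x 110 x 20 mm. Origin: under the spindle axis, at bench height; z up, x points from the spindle to the jaws. A gearbox 80 x 80 mm, top 81 mm above the bench, carries the spindle; the fixed jaw's face is at x = 131 mm, jaw tops 85 mm above the bench.
- spindle: Upright steel square shaft, 14 x 14 mm, 28 mm long (last 4 mm stepped down to 11 mm), on a round shoulder 42 mm across. Origin: on the axis at the shoulder's top face, 85 mm above the bench; z up, x and y square to its flats and turning with it. Clockwise from above drives the moving jaw to the fixed jaw, 24 mm per turn; 0.2 to 0.8 turns until the block is pinched.
- spindle_top (a point): Top end of the spindle, on its axis, 28 mm above the shoulder. The spindle turns with a steady drag of 0.6 N m (6 to 9 N at the crank's knob) and holds where it is left. Once the block is pinched the pull at the knob rises by about 1 N per 17 N of clamping: a rise of 3 to 8 N is right, a rise of 12 N (200 N) crushes the block.
- jaw: Moving jaw of the vice, 75 mm wide, 64 mm high, 22 mm thick. Origin: bottom centre of its front face; x is the way it closes. In front of it a sprung steel pressure plate (70 x 55 x 8 mm), on an adjusting sleeve, presses on the block; its face stands 10 to 16 mm ahead of the origin (how far is not measured, set differently each time) and gives 1 mm per 60 N.
- block: Amber resin specimen block, 36 mm (along the vice's x) x 44 x 70 mm high, standing loose on the vice's base between the jaws, 2 to 8 mm from the fixed jaw. Origin: centre of its underside, z up.
- crank: Loose steel crank, 0.25 kg, standing on its hub: 30 x 30 mm square, 44 mm high, with a square socket 15.4 mm wide, 31 mm deep in its underside, parallel to the hub's sides (fits the spindle four ways; home, the underside rests on the shoulder). A flat arm 14 mm wide, 36 to 44 mm above the underside, runs along +x to x = 77 mm. Origin: centre of the hub's underside; z up.
- knob_mid (a point): Middle of the crank's upright round black knob, 18 mm in diameter, 36 mm high (46 to 82 mm above the hub's underside), which spins freely on the arm's end; this point is at crank x = 65 mm, z = 66 mm. Same axes as the crank.
- tray: Open aluminium tray fixed to the bench, 210 x 270 mm outside, 28 mm high, walls and floor 3 mm. Origin: centre of its underside; x along the 210 mm side.
- beaker: Glass beaker, 70 mm across, 90 mm high, on the bench. Origin: centre of its underside. Leave alone.
- jar: White specimen jar, 68 mm across, 85 mm high. Origin: centre of its underside. Leave alone.
- dish: Clear round dish, 90 mm across, 16 mm high. Origin: centre of its underside. Leave alone.
- slidebox: Blue slide box, 100 x 80 x 35 mm. Origin: centre of its underside. Leave alone.
- probe: Slim steel dissecting probe, 168 mm long, 12 mm wide, 6 mm high, lying on the bench. Origin: near the middle of its underside. Leave alone.
- spare: Smaller spare amber block, 30 x 40 x 50 mm, on the bench. Origin: centre of its underside. Leave alone.
Mind the look-alikes: they are no part of the job. What is shaped like the block but black, blue or purple is not meant.

How it is judged:
By the outcome, as a careful person would: the job done as asked, in the order asked, and still so for the second after the job is handed in, with the robot touching nothing.
It also fails if it takes over 72 s, if anything falls off the work surface, if the arm or the gripper's body presses on something with over 40 N, if the wrist force passes 120 N, or if a joint passes its speed limit or range.

ROBOT

A 6-joint arm with a two-finger parallel gripper is mounted at the origin on the work surface. World frame = base frame: x ahead of the robot, y to its left, z up, the work surface at z = 0. Lengths are in mm, angles in rad, forces in N, time in s.
With the tool pointing down it reaches from about 275 to 875 mm from the base axis. Payload 12.5 kg.
Tool frame: the origin (TCP) lies on the centre line of the jaws, within the pads' length; the fingertips stand 8 mm ahead of it and the grasp point (between the pads) lies 11 mm behind it (manip.tip_extent is the z of the fingertips in the tool frame, in mm); z points along the fingers, y is the line along which they close (so a half turn about z gives the same grasp; the last joint's range is limited). The gripper opens to 85 mm and grips with 20 to 120 N. Pads are 22 mm wide; open, the fingers measure 114 mm over their backs; the gripper's body (76 mm by 85 mm) begins 54 mm behind the grasp point. The pads swing forward as they close: fully open they stand 13 mm farther back than shut.
Start: joints at [1.179, 0.351, 1.652, -0, 1.139, -0.085], TCP at [166.074, 524.313, 239.29] pointing down, gripper open.
Joint ranges: [-2.75, 2.75], [-0.79, 2.1], [0.01, 2.65], [-1.57, 4.71], [0.07, 3.14], [-2.87, 2.87]. Speed limits (rad/s): [2.22, 2.22, 2.79, 3.14, 3.14, 3.14].

INTERFACE

Orientations are given as a rotation vector (axis times angle).
In Python, from bench import manip, fingers, vision gives the robot as it stands. The module is installed in compiled form; this text tells all that it offers. Calls block until the motion is done:
- manip.move_ptp(position, orientation): joint-space move of the TCP to a pose.
- manip.move_straight(position, orientation=None, vel=150, guard=None): straight line of the TCP; orientation=None keeps the orientation; vel is the mean speed in mm/s. With guard (N) it stops when the force on the tool has changed by that much, and returns True; else False.
- manip.move_joints(angles): joint-space move.
- fingers.grip(opening, grasp_force=None): opening from 0.0 (shut) to 1.0 (fully open); grasp_force is the grip in N (None keeps the last); returns when the fingers have stopped.
- manip.sleep(seconds).
- manip.inverse_kinematics(position, orientation): joint angles nearest the present ones, or None.
- manip.get_obs(): the state.
- vision.camera(name): name is "scene" or "top" or "wrist"; returns the picture (400x640x3 uint8, blue, green, red); there is no depth.
- vision.camera_info(name): a dict with "fovy" (degrees; the focal length in pixels is half the picture's height over the tangent of half this angle, whatever the lens; pixels are square), "cx", "cy" (the principal point, pixels), "position" and "orientation" of the camera in the world. Camera axes: x right, y down, z forward; pixel columns grow to the right and rows downward; lengths in mm; the calibration is good to about 2 mm. A picture is of the moment at which its call begins: read the wrist's pose just before it. camera_info takes no time and is no camera call; for the wrist camera it gives the pose at the moment of the call.
A pose or a line that the arm cannot do raises manip.Unreachable and nothing moves.
- manip.sign_off(): hands the job in; it is judged then, once.
The state is a dict: "time_s": time; "joint_pos": joint angles; "qvel": joint speeds; "joint_efforts": joint torques, N m; "position": TCP position; "tcp_rot": TCP orientation; "wrist_force": force on the tool from outside, world axes, zero at the start; "moment": the same for the moment, N m; "width": opening from 0.0 (shut) to 1.0 (fully open); "grasp_force": force on a finger pad.
Only numpy, scipy, OpenCV 4.12 (cv2) and the standard library are available. Lean on these libraries where they do the work, as an engineer would, in place of code of your own. Each camera call takes 0.05 s, during which the arm holds its last target. There are 200 camera calls.

## Working session

There is one attempt and no reset: what is moved stays moved. The work goes in short steps, each a Python script; the robot and the scene stay as the last script left them, time stands still between calls to the robot, and variables do not carry over. Pictures are saved under pics/ and viewed, at most 13 in all, crops included, and the job is handed in when it is done.

```bash
mkdir -p pics; python3 - <<'E'
from bench import manip, fingers, vision
import cv2,numpy as np
for n in ["scene","top"]:
    im=vision.camera(n); cv2.imwrite(f"pics/{n}0.png",im); i=vision.camera_info(n); print(n,i)
o=manip.get_obs(); print(o['tcp_rot'],o['time_s'],o['width'],manip.tip_extent, vision.camera_info('wrist'))
E
```

```text
scene {'fovy': 47.18316982995929, 'cx': 321.60405741256733, 'cy': 193.94889143004187, 'position': array([1278.08580375,  113.60082948, 1071.45198933]), 'orientation': array([-1.70525403, -2.05722561,  0.65353799])}
top {'fovy': 47.07862637641624, 'cx': 316.33623108329425, 'cy': 198.16740900958314, 'position': array([ 475.91569752,    8.0202511 , 1566.23011083]), 'orientation': array([-2.20938517,  2.15778996, -0.08525841])}
[-4.80031017e-01 -3.10446008e+00  1.56809774e-03] 0.1 0.9998860735926904 8.0 {'fovy': 62.034401384401136, 'cx': 315.1168055841655, 'cy': 197.2755498481648, 'position': array([ 95.90254604, 546.81499647, 373.87061497]), 'orientation': array([2.33377008, 1.70970457, 0.25226951])}
```

View pics/top0.png

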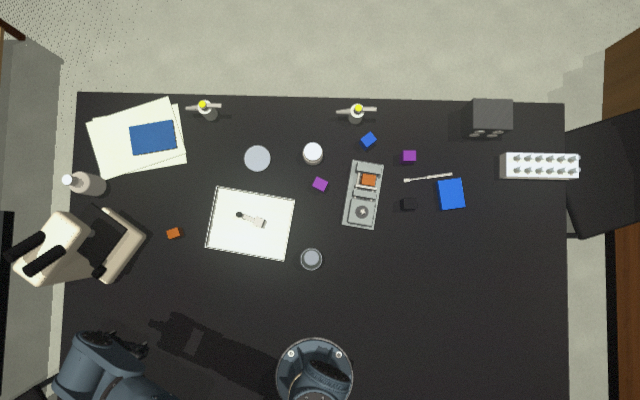

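View pics/scene0.png

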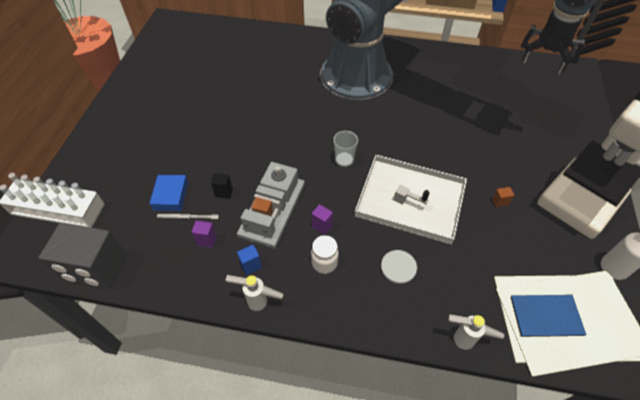

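The top view shows the tray around (250,223). The crank's hub is near (262,222) and its knob near (240,215). The vice's spindle is near (362,212) and the block near (369,180). The scene view agrees: knob on the +y side of the hub, beaker close to the vice and tray. Next I'll take close views with the wrist camera.

```bash
cat > h.py <<'E'
from bench import manip, fingers, vision
import cv2, numpy as np
from scipy.spatial.transform import Rotation as R
def ray(info,px):
    f=200/np.tan(np.radians(info['fovy'])/2)
    d=R.from_rotvec(info['orientation']).apply([(px[0]-info['cx'])/f,(px[1]-info['cy'])/f,1])
    return np.array(info['position']),d
def onz(info,px,z):
    p,d=ray(info,px); return p+d*(z-p[2])/d[2]
def down(yaw):   # tool pointing down, tool x at angle yaw
    return np.pi*np.array([np.cos(yaw/2),np.sin(yaw/2),0])
def look(p,z,yaw,name):  # put the wrist camera above p (it sits ~74 mm along tool x, 135 above the TCP)
    q=np.array([p[0]-74*np.cos(yaw),p[1]-74*np.sin(yaw),z])
    manip.move_ptp(q,down(yaw)); manip.sleep(.15)
    i=vision.camera_info('wrist'); im=vision.camera('wrist'); cv2.imwrite(f'pics/{name}.png',im)
    import pickle; pickle.dump(i,open(f'pics/{name}.pkl','wb')); return im,i
E
python3 - <<'E'
from h import *
t=vision.camera_info('top')
hub=onz(t,(261,222),47); kn=onz(t,(240,215),85); sp=onz(t,(362,212),113); bl=onz(t,(369,180),90)
print(hub,kn,sp,bl,np.linalg.norm((hub-kn)[:2]))
for i in (0,1):
    for yaw in np.arange(-3,3.2,.5):
        p=[hub,sp][i]; q=manip.inverse_kinematics([p[0]-74*np.cos(yaw),p[1]-74*np.sin(yaw),200],down(yaw))
        print(i,round(yaw,1),None if q is None else np.round(q,2))
E
```

```text
[508.17551662 187.05941239  47.        ] [528.31227068 250.99950416  85.        ] [ 545.95045978 -139.46853851  113.        ] [ 651.18500985 -162.7980132    90.        ] 67.03599182159344
0 -3.0 [ 0.25  0.51  1.52 -0.    1.12 -1.46]
0 -2.5 [ 0.31  0.5   1.52 -0.    1.12 -1.9 ]
0 -2.0 [ 0.36  0.47  1.57 -0.    1.1  -2.35]
0 -1.5 [ 0.4   0.42  1.65 -0.    1.07 -2.82]
0 -1.0 None
0 -0.5 [ 0.37  0.3   1.83 -0.    1.01  2.44]
0 0.0 [ 0.31  0.26  1.89 -0.    0.99  1.88]
0 0.5 [ 0.23  0.25  1.9  -0.    0.99  1.3 ]
0 1.0 [ 0.16  0.28  1.86 -0.    1.    0.74]
0 1.5 [ 0.13  0.34  1.78 -0.    1.03  0.2 ]
0 2.0 [ 0.13  0.4   1.69 -0.    1.06 -0.29]
0 2.5 [ 0.17  0.46  1.6  -0.    1.09 -0.76]
0 3.0 [ 0.22  0.5   1.54 -0.    1.11 -1.21]
1 -3.0 [-0.28  0.54  1.46 -0.    1.14 -1.99]
1 -2.5 [-0.23  0.5   1.52 -0.    1.12 -2.44]
1 -2.0 None
1 -1.5 [-0.21  0.39  1.71 -0.    1.05  2.86]
1 -1.0 [-0.24  0.33  1.79 -0.    1.02  2.33]
1 -0.5 [-0.31  0.29  1.84 -0.    1.01  1.76]
1 0.0 [-0.38  0.29  1.84 -0.    1.01  1.19]
1 0.5 [-0.44  0.33  1.79 -0.    1.02  0.63]
1 1.0 [-0.46  0.39  1.71 -0.    1.05  0.11]
1 1.5 [-0.46  0.45  1.61 -0.    1.08 -0.38]
1 2.0 [-0.42  0.5   1.52 -0.    1.12 -0.85]
1 2.5 [-0.37  0.54  1.46 -0.    1.14 -1.3 ]
1 3.0 [-0.31  0.55  1.45  0.    1.14 -1.74]
```

```bash
python3 - <<'E'
from h import *
a,_=look((508,187),140,1.27,'crank1')
b,_=look((546,-139),150,1.0,'sp1')
c,_=look((546,-139),150,1.0-2.2,'sp2')
print(manip.get_obs()['time_s'])
cv2.imwrite('pics/m1.png',a); cv2.imwrite('pics/m2.png',np.hstack([b[:,120:520],c[:,120:520]]))
E
```

```text
5.9083
```

View pics/m1.png

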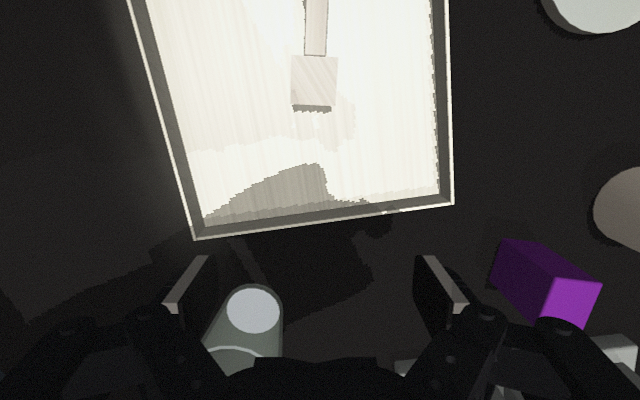

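View pics/m2.png

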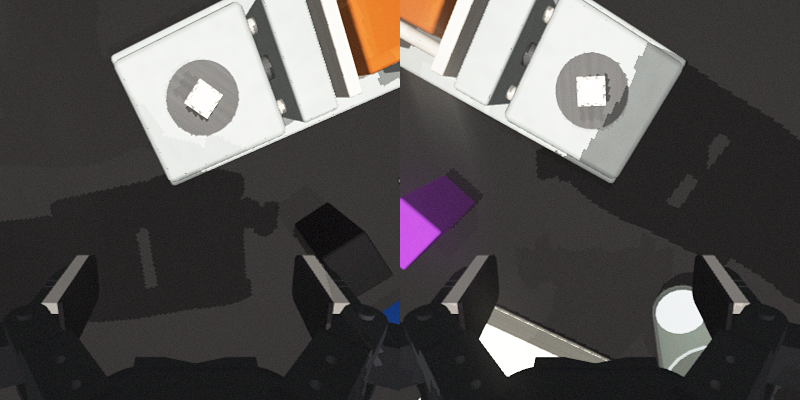

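The crank picture shows the hub top at about (315,80), with the arm leading up and the knob out of frame. The spindle views show the bright square tip at (323,98) and (311,91) in the full frames, inside the dark shoulder disc. I'll measure both spindle views and take a better crank view.

```bash
python3 - <<'E'
from h import *
import pickle
for n,c0 in (('sp1',(323,98)),('sp2',(311,91))):
    im=cv2.imread(f'pics/{n}.png'); i=pickle.load(open(f'pics/{n}.pkl','rb'))
    g=cv2.cvtColor(im,cv2.COLOR_BGR2GRAY)
    m=(g>190).astype(np.uint8); l,lab,st,ce=cv2.connectedComponentsWithStats(m,connectivity=4)
    k=lab[c0[1],c0[0]]; cs,_=cv2.findContours((lab==k).astype(np.uint8),0,1)
    w=np.array([onz(i,p[0],113)[:2] for p in cs[0]],np.float32)
    r=cv2.minAreaRect(w); print(n,st[k],'tip rect',r)
    ys,xs=np.nonzero(lab==k); W=np.array([onz(i,(x,y),113)[:2] for x,y in zip(xs,ys)]); print(' centroid',W.mean(0))
    d=((g>70)&(g<150)).astype(np.uint8); d[:,:]=cv2.morphologyEx(d,cv2.MORPH_OPEN,np.ones((3,3)))
    roi=np.zeros_like(d); cv2.circle(roi,c0,55,1,-1); cs,_=cv2.findContours(d*roi,0,1); cc=max(cs,key=cv2.contourArea)
    h=cv2.convexHull(cc); w=np.array([onz(i,p[0],85)[:2] for p in h],np.float32); print(' shoulder',cv2.minEnclosingCircle(w))
    p,dd=ray(i,c0); print(' cam',p)
im,i=look((505+95*np.cos(1.27),178+95*np.sin(1.27)),140,1.27,'crank2')
print(manip.get_obs()['time_s'])
E
```

```text
sp1 [304  79  39  40 834] tip rect ((549.3383178710938, -140.38758850097656), (14.103436470031738, 14.07763957977295), 23.454505920410156)
 centroid [ 549.38375247 -140.37285149]
 shoulder ((549.166015625, -140.66787719726562), 20.666467666625977)
 cam [ 546.79409231 -137.4782931   285.05118585]
sp2 [296  76  30  31 845] tip rect ((549.4878540039062, -140.5067901611328), (14.18604564666748, 14.10474681854248), 23.576547622680664)
 centroid [ 549.43334593 -140.53338677]
 shoulder ((545.7928466796875, -140.23687744140625), 20.172704696655273)
 cam [ 546.60949095 -138.98675961  285.04491219]
7.8167
```

View pics/crank2.png

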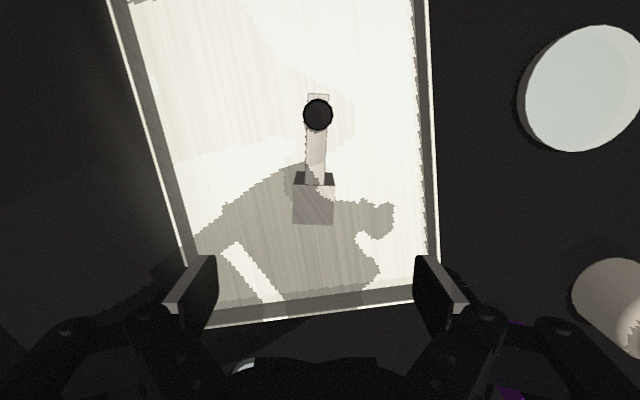

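The crank view shows the knob top at about (318,114) and the hub top at about x 293–335, y 186–224, partly in shadow. I'll enlarge both hub views to get the corners.

```bash
python3 - <<'E'
from h import *
import pickle
a=cv2.imread('pics/crank1.png')[40:120,275:355]; b=cv2.imread('pics/crank2.png')[160:240,275:355]
f=lambda x:cv2.resize(cv2.normalize(x,None,0,255,cv2.NORM_MINMAX),(400,400),interpolation=cv2.INTER_CUBIC)
cv2.imwrite('pics/m3.png',np.hstack([f(a),f(b)]))
im=cv2.imread('pics/crank2.png'); i=pickle.load(open('pics/crank2.pkl','rb'))
g=cv2.cvtColor(im,cv2.COLOR_BGR2GRAY); roi=np.zeros_like(g); cv2.circle(roi,(318,114),24,1,-1)
cs,_=cv2.findContours(((g<60)*roi).astype(np.uint8),0,1); c=max(cs,key=cv2.contourArea)
print(cv2.minEnclosingCircle(c)); print('knob',cv2.minEnclosingCircle(np.array([onz(i,p[0],85)[:2] for p in c],np.float32)), i['position'])
E
```

```text
((317.5, 114.43548583984375), 15.636731147766113)
knob ((532.1637573242188, 259.0313720703125), 8.441160202026367) [533.93930656 268.72483625 275.07073536]
```

View pics/m3.png

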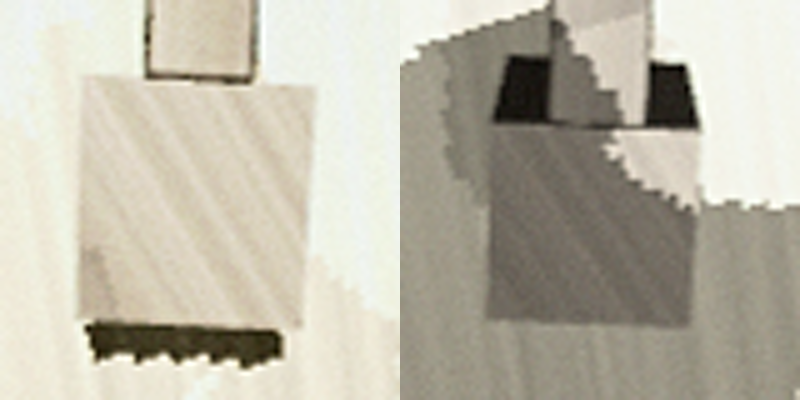

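The enlarged hub corners are (82,75), (317,86), (302,327), (78,320) in the first view, and (91,125), (298,131), (292,326), (87,320) in the second, both at 5x. I'll project these onto z=47.

```bash
python3 - <<'E'
from h import *
import pickle
for n,y0,C in (('crank1',40,[(82,75),(317,86),(302,327),(78,320)]),('crank2',160,[(91,125),(298,131),(292,326),(87,320)])):
    i=pickle.load(open(f'pics/{n}.pkl','rb'))
    w=np.array([onz(i,(275+u/5-.4,y0+v/5-.4),47)[:2] for u,v in C])
    e=np.roll(w,-1,0)-w
    ax=(w[0]+w[1]-w[2]-w[3]); ay=(w[0]+w[3]-w[1]-w[2])
    print(n,w.mean(0),np.linalg.norm(e,axis=1),'x ang',np.degrees(np.arctan2(ax[1],ax[0])),'y ang-90',np.degrees(np.arctan2(ay[1],ay[0]))-90)
    k=np.array([532.16,259.03])-w.mean(0); print(np.linalg.norm(k),np.degrees(np.arctan2(k[1],k[0])))
E
```

```text
crank1 [510.1973375  197.68941759] [29.86486331 29.55237411 29.61558629 29.9455185 ] x ang 70.4049845371942 y ang-90 70.7579851580121
65.15386093840937 70.30036903457267
crank2 [510.00686378 197.46395437] [29.35574074 29.65261713 30.1342295  29.61058581] x ang 71.22465715433795 y ang-90 70.98239538743277
65.43041662010616 70.20989023996968
```

Both views agree: hub at (510.1,197.6), 30 mm square, at 70.5°, with the knob 65 mm away. The spindle is at (549.4,-140.4) with its flats at 23.5°. Now I'll grasp, carry and try the fit at 113.5°.

```bash
python3 - <<'E'
from h import *
H=np.array([510.1,197.6]); S=np.array([549.4,-140.4]); y0=np.radians(70.5); y1=np.radians(113.5)
P=lambda p,z:[p[0],p[1],z]
manip.move_ptp(P(H,110),down(y0))
print('down',manip.move_straight(P(H,18),vel=120,guard=15))
fingers.grip(0.0,80); o=manip.get_obs(); print('grip',o['width'],o['grasp_force'],o['position'],o['time_s'])
if o['width']>.2:
    manip.move_straight(P(H,140),vel=150); 
    manip.move_ptp(P(S,140),down(y1)); manip.sleep(.2)
    o=manip.get_obs(); print('above',o['position'],o['wrist_force'],o['width'],o['time_s'])
    im=vision.camera('wrist'); cv2.imwrite('pics/fit.png',im)
    g=manip.move_straight(P(S,100),vel=40,guard=12); o=manip.get_obs()
    print('fit',g,o['position'],o['wrist_force'],o['moment'],o['time_s'])
E
```

```text
down False
grip 0.3426003357140483 79.40379280596972 [510.36117926 197.68965219  18.40797183] 9.5333
above [ 549.5344366  -139.58883443  139.94665817] [-0.0671265   0.20438118 -2.18678189] 0.34370524660684654 11.9833
fit True [ 549.16530523 -140.34791709  100.36784914] [-1.62955624  0.89721644  5.60649604] [0.08151753 0.23255329 0.00245923] 12.9917
```

The crank went down to z=100.4, so its underside is at about 85 and it is home. Next I'll release it, check, grip the knob and turn the first 60° for a baseline.

```bash
cat >> h.py <<'E'
S=np.array([549.4,-140.4]); ZK=143.; YK=np.radians(113.5)
def kp(a,r=65.): a=np.radians(a); return [S[0]+r*np.cos(a),S[1]+r*np.sin(a),ZK]
def ftan(a,f0):
    o=manip.get_obs(); f=o['wrist_force']-f0; a=np.radians(a)
    cw=np.array([np.sin(a),-np.cos(a),0]); rad=np.array([np.cos(a),np.sin(a),0])
    return -f@cw, f@rad, f[2], o
E
python3 - <<'E'
from h import *
fingers.grip(0.7); manip.move_straight([S[0],S[1],185],vel=150)
q=kp(113.5); manip.move_straight([q[0],q[1],185],vel=150); manip.sleep(.15)
f0=manip.get_obs()['wrist_force']; np.save('f0.npy',f0)
im=vision.camera('wrist'); cv2.imwrite('pics/home.png',im)
print(manip.move_straight(q,vel=100,guard=12)); fingers.grip(0.0,80)
print(f0,manip.get_obs()['width'],manip.get_obs()['time_s'])
for k in range(1,13):
    a=113.5-5*k; manip.move_straight(kp(a),vel=50); manip.sleep(.05)
    t,r,z,o=ftan(a,f0); print(k*5,np.round([t,r,z],2),round(o['time_s'],2), np.round(o['position']-kp(a),1))
E
```

```text
False
[-0.3200171  -0.42798784  0.80243239] 0.1843116421112557 15.9333
5 [-1.18  3.4   4.93] 16.25 [0.4 0.2 0.3]
10 [4.38 2.67 7.37] 16.57 [-0.6  0.   0. ]
15 [5.4  2.83 7.17] 16.88 [-0.8  0.1 -0. ]
20 [5.56 3.02 6.48] 17.2 [-0.8  0.1 -0. ]
25 [6.01 2.64 8.04] 17.52 [-0.8  0.1 -0. ]
30 [6.44 1.6  6.61] 17.83 [-0.8  0.2 -0. ]
35 [5.82 1.41 6.74] 18.15 [-0.7  0.2 -0. ]
40 [5.75 1.72 6.68] 18.47 [-0.7  0.2 -0. ]
45 [6.17 2.16 6.65] 18.78 [-0.7  0.3 -0. ]
50 [6.24 1.42 7.02] 19.1 [-0.7  0.3  0. ]
55 [5.78 0.98 7.26] 19.42 [-0.6  0.4  0. ]
60 [5.64 0.89 6.94] 19.73 [-0.6  0.4  0. ]
```

View pics/home.png

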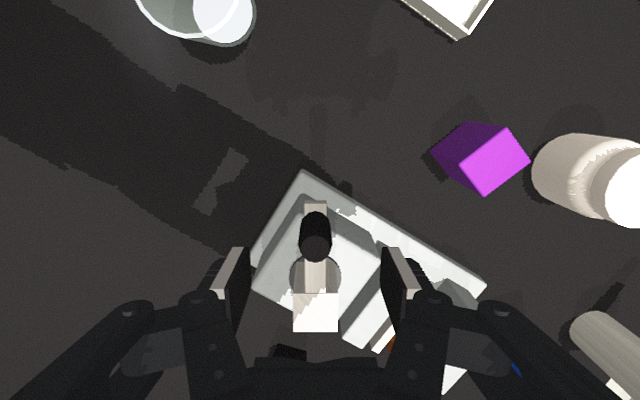

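The picture shows the crank seated over the shoulder, knob at (316,245), hub at (315,312). The drag baseline is a steady 5.9 N or so. I'll keep turning until the pull rises by about 5 N.

```bash
python3 - <<'E'
from h import *
f0=np.load('f0.npy'); turn=60.; base=5.95; L=[]
while turn<345:
    rise=(L[-1][1]-base) if L else 0
    turn+=5 if rise<1.3 else 2.5
    a=113.5-turn; manip.move_straight(kp(a),vel=50); manip.sleep(.05)
    t,r,z,o=ftan(a,f0); L.append((turn,round(t,2),round(r,2),round(z,1)))
    if t-base>=4.8 or abs(r)>20 or abs(z)>25: break
    if o['time_s']>45: break
print(*L,sep='\n'); print(o['time_s'],o['position']-kp(a))
E
```

```text
(65.0, np.float64(6.69), np.float64(0.57), np.float64(6.6))
(70.0, np.float64(5.81), np.float64(1.16), np.float64(6.2))
(75.0, np.float64(5.39), np.float64(0.63), np.float64(6.5))
(80.0, np.float64(5.63), np.float64(0.27), np.float64(5.0))
(85.0, np.float64(6.87), np.float64(1.14), np.float64(5.9))
(90.0, np.float64(5.17), np.float64(0.12), np.float64(5.4))
(95.0, np.float64(6.66), np.float64(0.18), np.float64(5.6))
(100.0, np.float64(6.62), np.float64(0.98), np.float64(4.5))
(105.0, np.float64(6.67), np.float64(0.12), np.float64(4.8))
(110.0, np.float64(7.27), np.float64(0.31), np.float64(5.5))
(112.5, np.float64(7.77), np.float64(-0.35), np.float64(4.9))
(115.0, np.float64(7.95), np.float64(-0.47), np.float64(4.1))
(117.5, np.float64(7.59), np.float64(0.33), np.float64(3.4))
(120.0, np.float64(7.74), np.float64(0.65), np.float64(4.7))
(122.5, np.float64(7.44), np.float64(-1.12), np.float64(3.9))
(125.0, np.float64(7.7), np.float64(0.05), np.float64(4.7))
(127.5, np.float64(7.86), np.float64(-1.05), np.float64(4.2))
(130.0, np.float64(7.99), np.float64(1.0), np.float64(4.7))
(132.5, np.float64(8.48), np.float64(0.22), np.float64(3.3))
(135.0, np.float64(8.28), np.float64(-0.37), np.float64(3.8))
(137.5, np.float64(7.97), np.float64(0.51), np.float64(2.5))
(140.0, np.float64(8.37), np.float64(-0.02), np.float64(3.6))
(142.5, np.float64(8.79), np.float64(0.39), np.float64(2.5))
(145.0, np.float64(9.02), np.float64(-0.16), np.float64(2.7))
(147.5, np.float64(9.33), np.float64(-0.08), np.float64(2.6))
(150.0, np.float64(10.93), np.float64(-0.3), np.float64(2.9))
27.7 [1.12438745 0.97456591 0.3485325 ]
```

```bash
python3 - <<'E'
from h import *
f0=np.load('f0.npy')
def m(a,n=5):
    v=[]
    for _ in range(n): manip.sleep(.02); v.append(ftan(a,f0)[:3])
    return np.round(np.mean(v,0),2)
im=vision.camera('scene'); wr=vision.camera('wrist')
cv2.imwrite('pics/m4.png',np.hstack([cv2.resize(im[140:260,210:330],(400,400),interpolation=cv2.INTER_CUBIC),wr[:,120:520]]))
print(150,m(-36.5))
for turn in (152.5,155):
    a=113.5-turn; manip.move_straight(kp(a),vel=50); x=m(a); print(turn,x)
    if x[0]>12.4: break
print(manip.get_obs()['time_s'])
E
```

```text
150 [ 9.62 -0.06  2.67]
152.5 [10.39 -0.18  2.2 ]
155 [10.63 -0.27  1.81]
28.55
```

View pics/m4.png

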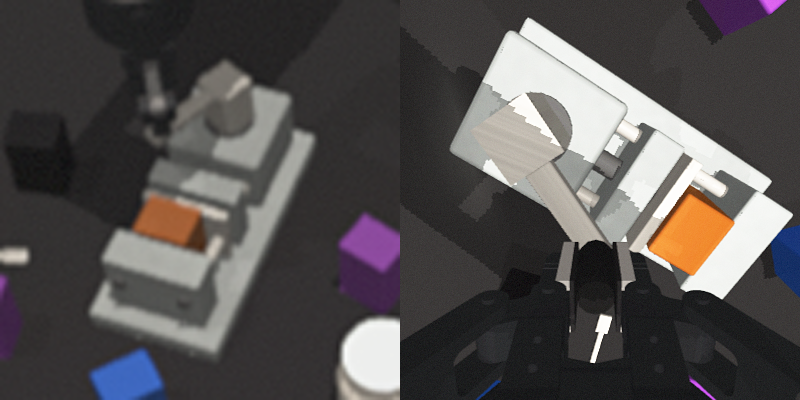

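The view shows the block's top at about (692,232) in the right panel, with the pressure plate close on its left and the fixed jaw on its right. The pull is rising slowly, so I'll check the gaps before turning further.

```bash
python3 - <<'E'
from h import *
i=vision.camera_info('wrist'); im=vision.camera('wrist'); cv2.imwrite('pics/gap.png',im)
hsv=cv2.cvtColor(im,cv2.COLOR_BGR2HSV)
m=cv2.inRange(hsv,(5,120,150),(25,255,255)); cs,_=cv2.findContours(m,0,1); c=max(cs,key=cv2.contourArea)
w=np.array([onz(i,p[0],90)[:2] for p in c],np.float32); r=cv2.minAreaRect(w); print(r, cv2.boundingRect(c))
b=np.array(r[0]); 
# vice axis from the gearbox top (z=81) in sp1: bright blob around the shoulder
import pickle
im1=cv2.imread('pics/sp2.png'); print(b-S,np.degrees(np.arctan2(*(b-S)[::-1])),np.linalg.norm(b-S))
x,y,ww,h=cv2.boundingRect(c); X=x+ww//2; Y=y+h//2
crop=im[max(0,Y-75):Y+75,X-100:X+100]; cv2.imwrite('pics/m5.png',cv2.resize(crop,(800,600),interpolation=cv2.INTER_CUBIC)); print(X-100,max(0,Y-75),crop.shape)
pickle.dump(i,open('pics/gap.pkl','wb'))
E
```

```text
((659.8477172851562, -161.53927612304688), (43.439178466796875, 35.112667083740234), 81.5753402709961) (376, 190, 87, 82)
[110.44771729 -21.13927612] -10.835157765860233 112.45251108138149
319 156 (150, 200, 3)
```

View pics/m5.png

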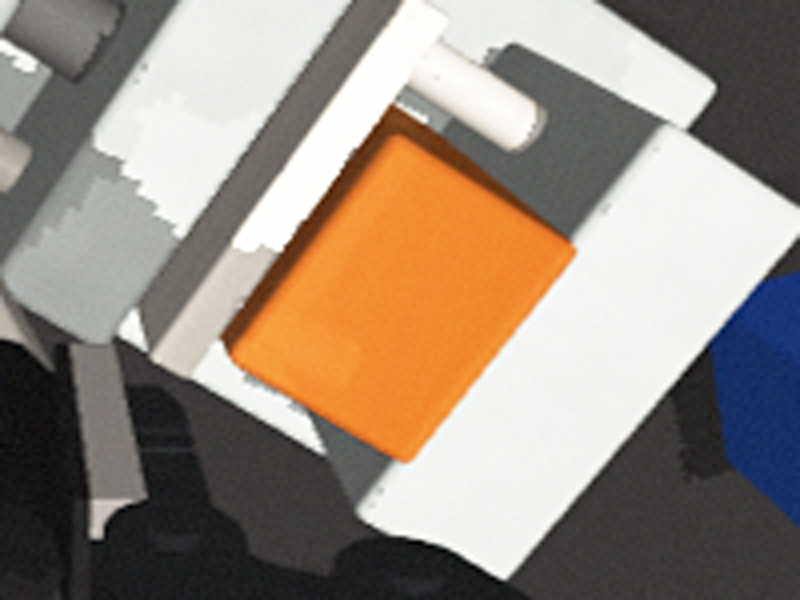

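The block is flush against the fixed jaw (its far face measures about 130.5 mm along the vice, against 131), and the plate touches its other side, so the pinch is just starting. I'll continue in fine steps with averaged readings, expecting about 0.6 N per 2.5°.

```bash
python3 - <<'E'
from h import *
f0=np.load('f0.npy')
for turn in (157.5,160,162.5):
    a=113.5-turn; manip.move_straight(kp(a),vel=50); v=[]
    for _ in range(6): manip.sleep(.02); v.append(ftan(a,f0)[:3])
    x=np.mean(v,0); print(turn,np.round(x,2))
    if x[0]>12.6: break
print(manip.get_obs()['time_s'],manip.get_obs()['position']-kp(a))
E
```

```text
157.5 [10.53 -0.43  2.07]
160 [11.25 -0.54  1.92]
162.5 [11.64 -0.54  1.7 ]
29.65 [1.65997992 0.96351006 0.4913461 ]
```

```bash
python3 - <<'E'
from h import *
f0=np.load('f0.npy')
for turn in (165,167.5):
    a=113.5-turn; manip.move_straight(kp(a),vel=50); v=[]
    for _ in range(6): manip.sleep(.02); v.append(ftan(a,f0)[:3])
    x=np.mean(v,0); print(turn,np.round(x,2))
    if x[0]>12.3: break
p=manip.get_obs()['position'][:2]-S; ang=np.degrees(np.arctan2(p[1],p[0])); print('angle',ang,np.linalg.norm(p))
fingers.grip(0.7); q=manip.get_obs()['position']; manip.move_straight([q[0],q[1],190],vel=150)
im,i=look((S[0]+25*np.cos(np.radians(ang)),S[1]+25*np.sin(np.radians(ang))),190,np.radians(ang+180),'off')
g=cv2.cvtColor(im,cv2.COLOR_BGR2GRAY); print(manip.get_obs()['time_s'])
E
```

```text
165 [11.8  -0.96  1.14]
167.5 [12.16 -1.03  0.73]
angle -52.18189373319203 65.38945852112907
31.875
```

View pics/off.png

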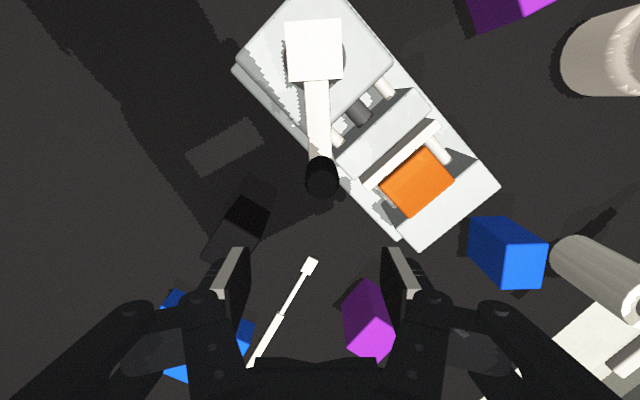

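The view shows the block between plate and fixed jaw. Hub top corners are at about (286,22), (341,18), (342,80), (288,82), with the knob near (322,175). I'll project the hub, then grasp, lift off and return it to the tray.

```bash
python3 - <<'E'
from h import *
import pickle
i=pickle.load(open('pics/off.pkl','rb'))
w=np.array([onz(i,c,129)[:2] for c in [(286,22),(341,18),(342,80),(288,82)]]); c=w.mean(0)
ax=(w[2]+w[3]-w[0]-w[1]); ang=np.degrees(np.arctan2(ax[1],ax[0])); print(c,ang,np.linalg.norm(np.roll(w,-1,0)-w,axis=1))
assert np.linalg.norm(c-S)<4 and abs(ang+52)<5
A=-52.0; y=np.radians(A+180); P=lambda p,z:[p[0],p[1],z]
manip.move_ptp(P(S,185),down(y)); print(manip.move_straight(P(S,101),vel=120,guard=12))
fingers.grip(0.0,80); o=manip.get_obs(); print(o['width'],o['position'],o['wrist_force'],o['moment'],o['time_s'])
if o['width']>.2:
    manip.move_straight(P(S,106),vel=40); o=manip.get_obs(); print(o['wrist_force'])
    manip.move_straight(P(S,150),vel=100); o=manip.get_obs(); print(o['wrist_force'],o['width'],o['time_s'])
    for yy in (70.5,30,0,-52): print(yy,manip.inverse_kinematics([510,197.6,150],down(np.radians(yy+180))))
E
```

```text
[ 549.86378027 -140.85108639] -50.75667016325248 [29.15535386 30.9344913  30.01016556 30.06122459]
False
0.3427793214456881 [ 549.30157388 -140.86434958  102.02139046] [-4.77720507 -2.85429875  8.00892941] [-0.32085471  0.79223765  0.42060765] 33.5917
[  3.6475207   -4.66301419 -13.25251757]
[ 0.0148293   0.13471224 -2.86925791] 0.3388140713898785 34.4583
70.5 [ 0.28452079  0.45484177  1.74214679  0.          0.94460409 -2.51673266]
30 [ 2.84520788e-01  4.54841772e-01  1.74214679e+00 -4.44089210e-16
  9.44604095e-01 -1.80987431e+00]
0 [ 2.84520788e-01  4.54841772e-01  1.74214679e+00 -4.44089210e-16
  9.44604095e-01 -1.28627554e+00]
-52 [ 2.84520788e-01  4.54841772e-01  1.74214679e+00 -4.44089210e-16
  9.44604095e-01 -3.78704328e-01]
```

```bash
python3 - <<'E'
from h import *
H=(510.1,197.6); P=lambda p,z:[p[0],p[1],z]
manip.move_ptp(P(H,150),down(np.radians(250.5)))
manip.move_straight(P(H,40),vel=120); manip.sleep(.1)
g=manip.move_straight(P(H,17),vel=25,guard=5); o=manip.get_obs(); print(g,o['position'],o['wrist_force'],o['width'])
fingers.grip(0.8); manip.move_straight(P(H,180),vel=150)
im,i=look((511,200),190,np.radians(250.5),'placed')
im2,i2=look((600,-150),220,np.radians(125),'clamped')
o=manip.get_obs(); print(o['wrist_force'],o['time_s'])
m=cv2.inRange(cv2.cvtColor(im2,cv2.COLOR_BGR2HSV),(5,120,150),(25,255,255)); cs,_=cv2.findContours(m,0,1); c=max(cs,key=cv2.contourArea)
r=cv2.minAreaRect(np.array([onz(i2,p[0],90)[:2] for p in c],np.float32)); print(r,np.linalg.norm(np.array(r[0])-S))
cv2.imwrite('pics/m6.png',np.hstack([im[:,120:520],im2[:,120:520]]))
E
```

```text
True [509.92390181 197.5359422   20.13156261] [-1.01152492 -0.51219459  5.19080109] 0.3409423854898294
[ 0.57681695 -0.40476512  0.26326224] 42.0
((660.1615600585938, -161.82310485839844), (43.54297637939453, 35.25535583496094), 81.38247680664062) 112.81432802790349
```

View pics/m6.png

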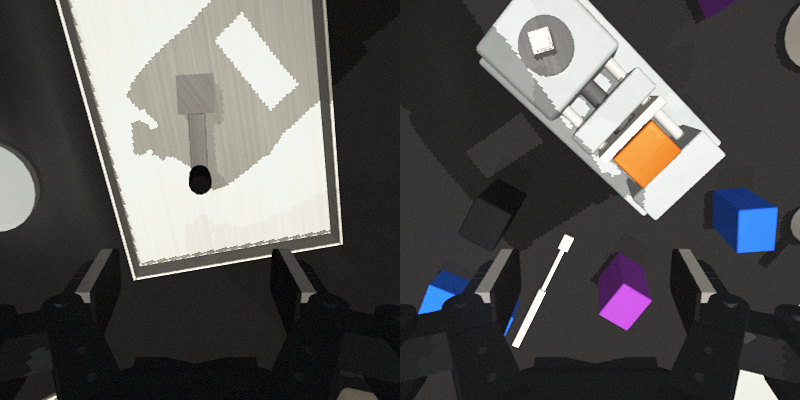

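The left panel shows the crank standing on its hub in the tray. The right panel shows the bare spindle and the block flush between plate and fixed jaw, 112.8 mm along the vice (113 expected). Handing in.

```bash
python3 -c "
from h import *
print(manip.sign_off())"
```

```text
the job is handed in; nothing more can be done
None
```

The block is clamped (the pull rose about 4–6 N, against the 3–8 N wanted; the range is because the drag drifted before the pinch), the crank stands on its hub back in the tray, and the job was handed in at about 42 s of 72 s.

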